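# Lock the eatery's cash chest for the night

## Robot

A 6-joint arm with a two-finger parallel gripper is mounted at the origin on the work surface. World frame = base frame: x ahead of the robot, y to its left, z up, the work surface at z = 0. Lengths are in m, angles in rad, forces in N, time in s.
With the tool pointing down it reaches from about 0.35 to 0.975 m from the base axis. Payload 4.9 kg.
Tool frame: the origin (TCP) lies on the centre line of the jaws, within the pads' length; the fingertips stand 25 mm ahead of it and the grasp point (between the pads) lies 6 mm ahead of it; z points along the fingers, y is the line along which they close (so a half turn about z gives the same grasp; the last joint's range is limited). The gripper opens to 85 mm and grips with 20 to 120 N. Pads are 22 mm wide; open, the fingers measure 114 mm over their backs; the gripper's body (76 mm by 85 mm) begins 54 mm behind the grasp point. The pads swing forward as they close: fully open they stand 13 mm farther back than shut.
Start: joints at [0.989, 0.053, 1.613, -0, 1.476, -0.119], TCP at [0.279, 0.559, 0.256] pointing down, gripper open.
Joint ranges: [-3.01, 3.01], [-1.01, 2.22], [0.06, 2.58], [-1.02, 4.17], [0.09, 2.62], [-3.14, 3.14]. Speed limits (rad/s): [2.57, 2.57, 3.14, 3.14, 3.14, 3.14].

## Interface

Orientations are given as a unit quaternion [w, x, y, z].
In Python, from plant import state, grab_frame, get_calibration, job gives the robot as it stands. The module is installed in compiled form; this text tells all that it offers.
- The arm moves only by the tool move_arm, never from a script. Its argument "targets" is a list that holds one entry, the list of rows, each a list of 5 numbers: the opening in per cent of the stroke, from 0 (shut) to 100 (fully open), then the shift along the tool's x, y, z as a fraction of full scale, then the turn about the tool's z as a fraction of full scale. A call has 1 to 5 rows; each row shifts and turns the commanded pose from where the row before left it, along the tool's axes as they then stand; what a row does not reach is not made up. Full scale, the value 1, is 0.6 m for a shift and 6 degrees for a turn. A row lasts 1/12 s, in which the tool goes at most 41.7 mm and 7.16 degrees, less where a joint would pass 70% of its speed; a pose out of reach is approached as far as the arm can. A call with a number of a shift or a turn outside -1 to 1 is refused whole. A call with a gripper value outside its range is refused whole. The fingers move at their own pace and stop on an object; the grip force is fixed at half the most. Time passes only in rows, so rows that do not move let the fingers close. It gives the time, the measured TCP pose, the force, the opening and the grip force at its end, in the units of the state.
- state(): the state, without advancing time (a new reading comes with each control period).
- grab_frame(name): name is "scene" or "top"; returns the picture (384x512x3 uint8, red, green, blue); there is no depth.
- get_calibration(name): a dict with "vertical_fov" (degrees; the focal length in pixels is half the picture's height over the tangent of half this angle, whatever the lens; pixels are square), "cx", "cy" (the principal point, pixels), "R" (3x3) and "t" (3): a world point X has camera coordinates R X + t. Camera axes: x right, y down, z forward; pixel columns grow to the right and rows downward; lengths in m; the calibration is good to about 2 mm. A picture is of the moment at which its call begins. get_calibration takes no time and is no camera call.
- job.job_done(): hands the job in; it is judged then, once.
The state is a dict: "time": time; "joint_pos": joint angles; "joint_vel": joint speeds; "joint_efforts": joint torques, N m; "tool_pos": TCP position; "tool_rot": TCP orientation; "contact_force": force on the tool from outside, world axes, zero at the start; "ft_torque": the same for the moment, N m; "gripper_width": opening from 0.0 (shut) to 1.0 (fully open); "grasp_force": force on a finger pad.
Only numpy, scipy, OpenCV 4.12 (cv2) and the standard library are available. Lean on these libraries where they do the work, as an engineer would, in place of code of your own. Each camera call takes 0.05 s, during which the arm holds its last target. There are 200 camera calls.

## Task

Lock the cash chest: take the key with the flat rectangular head from the wooden key stand, push it fully home into the lock on the chest's lid, turn it clockwise to its stop so that the bolt shoots into the keeper, turn it back home and draw it out, then stand it fully home again in the socket it came from. The keyhole is not exactly where it is marked, so feel for it and never force the key; leave the other keys and the tableware alone.

Things in the scene. Friction and masses are not known exactly. Their poses are not given: they have to be found in the camera images.
- key_head (a point): Centre of the black flat head, 28 (x) x 8 (y) x 42 mm (z, up), of the key to use, upright in one of the stand's sockets; 60 g. Below this point: head's underside 21 mm; 26 mm round collar, its underside 25 mm; tip 51 mm. Half a turn about z makes no difference. The stand's two other keys have a ball head and a cross head.
- key_tip (a point): Tip of the same key, 51 mm under its head's centre, axes as the head. From the tip up: a double bit 18 mm wide (x), 5 mm thick (y), 10 mm high; a 6 mm round shank; the collar's underside 26 mm above the tip.
- stand: Fixed wooden block 190 (x) x 60 (y) x 40 mm high; origin at the centre of its underside. Sockets at x = -60, 0, +60 mm: slots 21.5 (x) x 8.5 mm (y), 32 mm deep. A key stands with its collar on the block's top and its bit along x, so its tip is 14 mm and its head's centre 65 mm above the table.
- chest: Fixed grey steel cash chest, 226 (x) x 306 (y) x 90 mm high, origin at the centre of its underside, z up. A steel lock case 60 (x) x 90 (y) x 30 mm high sits on its lid. Neither moves. Pushing or twisting the key in the lock with more than 70 N in all (a twist presses on both sides of the bit, so it counts twice) damages it.
- lock_mark (a point): Nominal centre of the keyhole, level with the lock case's flat top, 120 mm above the table; axes as the chest. Fitted by hand: the case with the true keyhole lies off this mark by up to 8 mm either way along y, not along x. Keyhole: a slot 20 mm (x) by 7 mm (y) in a 6 mm thick top. The key, bit along x, goes in 26 mm until its collar rests on the top.
- cam (a joint): Turn of the barrel under the keyhole (rad): 0 home, its 20 x 6.5 mm slot along x; grows clockwise from above to a hard stop at 1.4. Friction about 0.03 N m, and as much again to shoot the bolt; stays where left. The key has about 0.1 rad of play in it. When turned, the bit is caught under the top: the key comes out only with its bit along x within about 0.1 rad.
- bolt (a joint): Throw of the bolt (m): 0 drawn back, about 0.015 once the key has been turned to its stop, the bolt then standing in the keeper at the case's -y end. Turning the key back home leaves the bolt thrown.
Mind the look-alikes: they are no part of the job. Leave any orange look-alike of the part that bears key_head alone.

How it is judged:
By the outcome, as a careful person would: the job done as asked, in the order asked, and still so for the second after the job is handed in, with the robot touching nothing.
It also fails if it takes over 72 s, if anything falls off the work surface, if the arm or the gripper's body presses on something with over 40 N, if the wrist force passes 120 N, or if a joint passes its speed limit or range.

## Working session

There is one attempt and no reset: what is moved stays moved. The work goes in short steps, Python scripts to look and compute and a tool call to move; the robot and the scene stay as the last step left them, time stands still between calls to the robot, and variables do not carry over. Pictures are saved under pics/ and viewed, at most 10 in all, crops included, and the job is handed in when it is done.

Besides the shell and the picture viewer there is one more tool, called after "Request:" by a JSON object that holds its "name" and its "arguments". move_arm: Moves the arm, as the interface text tells. Shift numbers are shares of 0.6 m and turn numbers shares of 6 degrees, none past 1 either way. Its arguments: {"type":"object","properties":{"targets":{"type":"array"}},"required":["targets"]}

```bash
mkdir -p pics; ls; python3 - <<'E'
from plant import state,grab_frame,get_calibration
import cv2
for n in("scene","top"):
    cv2.imwrite(f"pics/{n}0.png",grab_frame(n)[:,:,::-1]); print(get_calibration(n))
s=state();print(s)
E
```

```text
pics
{'vertical_fov': 54.09492253497762, 'cx': 250.4106357867968, 'cy': 193.02010565818745, 'R': array([[ 0.46857725,  0.88328631,  0.01551293],
       [ 0.57097764, -0.28940686, -0.76826311],
       [-0.67410674,  0.36884815, -0.63994621]]), 't': array([-0.30155754, -0.21160398,  1.09286367])}
{'vertical_fov': 52.32792086647916, 'cx': 251.3458649743925, 'cy': 190.9353471754815, 'R': array([[-0.01305353, -0.99918621,  0.03816438],
       [-0.99806026,  0.01069631, -0.06132955],
       [ 0.06087142, -0.03889092, -0.99738767]]), 't': array([0.04648294, 0.55649405, 0.90107738])}
{'time': 0.1, 'joint_pos': array([ 9.88965040e-01,  5.33157746e-02,  1.61417875e+00,  2.68852349e-06,
        1.47600182e+00, -1.18988823e-01]), 'joint_vel': array([ 0.00033402, -0.00238545, -0.00332956,  0.00081763, -0.00110027,
        0.00123738]), 'joint_efforts': array([ 4.19225137e-05, -3.94901419e+01, -3.71366787e+01, -1.29395589e-04,
        3.89557550e-03,  3.52295524e-05]), 'tool_pos': array([0.27875981, 0.55880266, 0.25515728]), 'tool_rot': array([-3.28009222e-04,  2.29361120e-01,  9.73340932e-01, -8.93544642e-04]), 'contact_force': array([ 0.45383394, -0.812697  , -0.78446066]), 'ft_torque': array([ 0.08059572, -0.00170523,  0.02446524]), 'grasp_force': 0.0, 'gripper_width': 0.9994460457355483}
```

View pics/scene0.png

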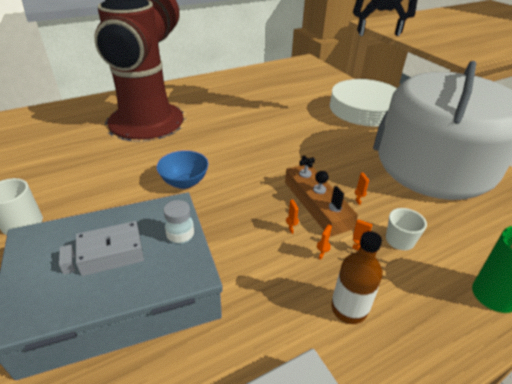

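View pics/top0.png

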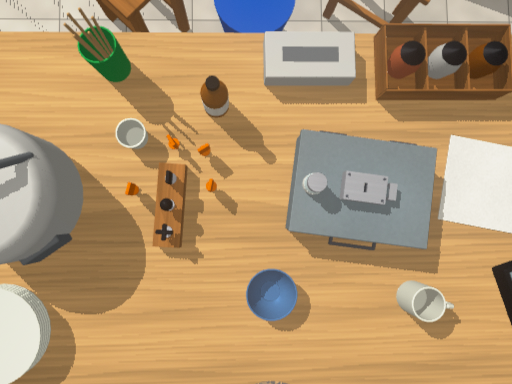

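The scene picture shows the chest at lower left with its lock case at (105,247). The stand is at (320,197), with the flat-headed key at its near end (336,197) and orange look-alikes around it. The top picture has the flat key at (171,177), the stand centred near (170,205), the lock case at (367,188) with its keyhole near (367,188), and a bottle on the lid at (315,184). I'll zoom in to measure.

```bash
cat > h.py <<'E'
import numpy as np,cv2
from plant import state,grab_frame,get_calibration
def ray(n,px):
    c=get_calibration(n);f=192/np.tan(np.radians(c["vertical_fov"]/2))
    d=c["R"].T@np.array([(px[0]-c["cx"])/f,(px[1]-c["cy"])/f,1]);return -c["R"].T@c["t"],d
def plane(n,px,z):
    o,d=ray(n,px);return o+d*(z-o[2])/d[2]
def tri(p1,p2):
    (a,u),(b,v)=ray("scene",p1),ray("top",p2)
    s=np.linalg.lstsq(np.c_[u,-v],b-a,rcond=None)[0];P,Q=a+s[0]*u,b+s[1]*v
    return (P+Q)/2,np.linalg.norm(P-Q)
def proj(n,X):
    c=get_calibration(n);f=192/np.tan(np.radians(c["vertical_fov"]/2))
    p=c["R"]@np.array(X)+c["t"];return f*p[:2]/p[2]+[c["cx"],c["cy"]]
E
python3 - <<'E'
from h import *
t=cv2.imread("pics/top0.png");s=cv2.imread("pics/scene0.png")
A=cv2.resize(t[155:255,140:200],None,fx=5,fy=5,interpolation=cv2.INTER_CUBIC)
B=cv2.resize(t[160:220,335:405],None,fx=5,fy=5,interpolation=cv2.INTER_CUBIC)
im=np.zeros((500,650,3),np.uint8);im[:,:300]=A;im[:300,300:]=B
C=cv2.resize(s[150:240,280:365],None,fx=2.2,fy=2.2);im[300:300+C.shape[0],380:380+C.shape[1]]=C
cv2.imwrite("pics/z.png",im)
hsv=cv2.cvtColor(t,cv2.COLOR_BGR2HSV)
# black blobs on stand
m=(hsv[:,:,2]<60).astype(np.uint8);m[:,:150]=0;m[:,190:]=0;m[:160]=0;m[250:]=0
n,l,st,ce=cv2.connectedComponentsWithStats(m);print("black",[(st[i].tolist(),ce[i].round(2)) for i in range(1,n) if st[i,4]>8])
m=(hsv[:,:,2]<60).astype(np.uint8);m[:,:355]=0;m[:,380:]=0;m[:178]=0;m[200:]=0
n,l,st,ce=cv2.connectedComponentsWithStats(m);print("hole",[(st[i].tolist(),ce[i].round(2)) for i in range(1,n) if st[i,4]>3])
hs=cv2.cvtColor(s,cv2.COLOR_BGR2HSV);m=(hs[:,:,2]<60).astype(np.uint8);m[:,:285]=0;m[:,350:]=0;m[:150]=0;m[225:]=0
n,l,st,ce=cv2.connectedComponentsWithStats(m);print("black scene",[(st[i].tolist(),ce[i].round(2)) for i in range(1,n) if st[i,4]>8])
E
```

```text
black [([166, 171, 6, 13, 65], array([168.57, 177.22])), ([160, 199, 12, 11, 101], array([165.81, 204.21])), ([156, 225, 16, 15, 81], array([163.89, 231.96]))]
hole []
black scene [([300, 156, 15, 11, 109], array([306.68, 161.02])), ([316, 171, 12, 13, 123], array([321.52, 176.57])), ([331, 187, 12, 22, 183], array([336.93, 197.74]))]
```

View pics/z.png

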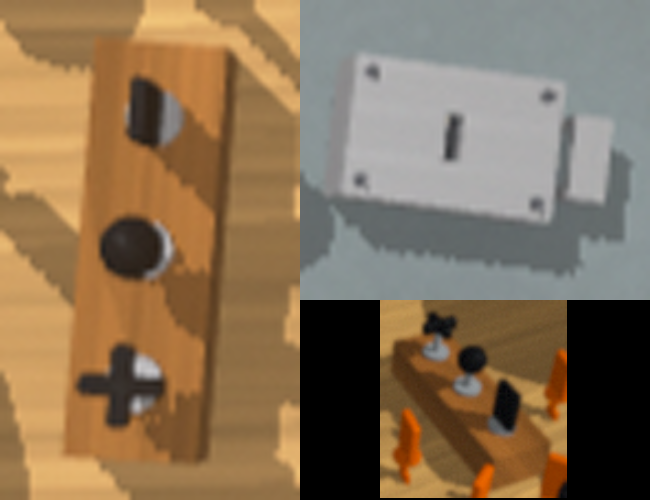

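The zoom shows the flat head at the stand's far end and the stand's top-face corners at crop (97,40), (227,50), (203,459) and (65,455). The lock case's top corners are at crop (358,53), (566,80), (552,222) and (340,195), and the keyhole is a dark slot at crop (453,137).

```bash
python3 - <<'E'
from h import *
P=lambda u,v,ox,oy:((u+.5)/5-.5+ox,(v+.5)/5-.5+oy)
S=np.array([plane("top",P(u,v,140,155),.04)[:2] for u,v in[(97,40),(227,50),(203,459),(65,455)]])
ax=(S[0]+S[1]-S[2]-S[3])/2;L=np.linalg.norm(ax);yaw=np.degrees(np.arctan2(ax[1],ax[0]))
print("stand",S.mean(0),"len",L,"w",np.linalg.norm(S[0]+S[3]-S[1]-S[2])/2,"yaw",yaw,"socket",S.mean(0)+ax/L*.06)
C=np.array([plane("top",P(u-300,v,335,160),.12)[:2] for u,v in[(358,53),(566,80),(552,222),(340,195)]])
a=(C[0]+C[1]-C[2]-C[3])/2;b=(C[0]+C[3]-C[1]-C[2])/2
print("case",C.mean(0),np.linalg.norm(a),np.linalg.norm(b),"yaw",np.degrees(np.arctan2(a[1],a[0])),np.degrees(np.arctan2(-b[0],b[1])))
print("hole",plane("top",P(153,137,335,160),.12))
print("head top@86",plane("top",(168.57,177.22),.083),tri((336.93,197.74),(168.57,177.22)))
for px,z in[((168.57,177.22),.083),((165.81,204.21),.08),((163.89,231.96),.08)]:print(plane("top",px,z)[:2])
s=state();print(s["tool_pos"])
E
```

```text
stand [0.52673828 0.22713519] len 0.18670259684765048 w 0.060318296637455325 yaw -3.8763331151381344 socket [0.58660102 0.223079  ]
case [ 0.5562493  -0.19659017] 0.06048791826532004 0.0899845411475502 yaw -8.256044691393903 -7.870212766852028
hole [ 0.55640249 -0.19608651  0.12      ]
head top@86 [0.58456813 0.22123123 0.083     ] (array([0.58576426, 0.22358431, 0.06366716]), np.float64(0.0023502664975758912))
[0.58456813 0.22123123]
[0.52636021 0.2276758 ]
[0.46672393 0.23175843]
[0.27875981 0.55880266 0.25515728]
```

Request:
{"name": "move_arm", "arguments": {"targets": [[[40,0,-0.065,0,-1],[40,0,-0.065,0,-1],[40,0,-0.065,0,-1],[40,0,-0.065,0,-0.7],[40,0,-0.065,0,0]]]}}

```text
time: 0.52
tool_pos: [0.2282, 0.371, 0.2553]
tool_rot: [-0.0, 0.036, 0.999, -0.001]
contact_force: [0.9, -0.8, 0.8]
gripper_width: 0.403
grasp_force: 0.0
```

```bash
cat >> h.py <<'E'
from scipy.spatial.transform import Rotation as Ro
def go(x,y,z,yaw=None):
    "needed shift in tool axes (units of .6 m) and turn; yaw=angle of tool y in deg"
    s=state();p=s["tool_pos"];w=s["tool_rot"];R=Ro.from_quat([w[1],w[2],w[3],w[0]]).as_matrix()
    a=np.degrees(np.arctan2(R[1,1],R[0,1]))
    print("t%.2f"%s["time"],"tcp",p.round(4),"yaw %.2f"%a,"tilt",R[:2,2].round(3),"F",s["contact_force"].round(1),"M",s["ft_torque"].round(2),"g %.3f %.0f"%(s["gripper_width"],s["grasp_force"]))
    print("shift",(R.T@(np.array([x,y,z])-p)/.6).round(4),"turn",None if yaw is None else round((a-yaw)/6,3))
E
python3 -c "
from h import *
go(.5855,.222,.2,85.6)"
```

```text
t0.52 tcp [0.2282 0.371  0.2553] yaw 85.93 tilt [-0.001 -0.001] F [ 0.9 -0.8  0.8] M [-0.03 -0.03  0.  ] g 0.403 0
shift [-0.6117 -0.2052  0.0919] turn 0.055
```

Request:
{"name": "move_arm", "arguments": {"targets": [[[40,-0.045,-0.045,0,0],[40,-0.05,-0.045,0,0],[40,-0.055,-0.04,0,0],[40,-0.06,-0.035,0,0],[40,-0.065,-0.02,0,0]]]}}

```text
time: 0.93
tool_pos: [0.3863, 0.2473, 0.2563]
tool_rot: [0.0, 0.038, 0.999, 0.0]
contact_force: [0.4, 0.9, 0.8]
gripper_width: 0.4
grasp_force: 0.0
```

Request:
{"name": "move_arm", "arguments": {"targets": [[[40,-0.065,-0.01,0,0],[40,-0.065,-0.01,0.01,0],[40,-0.065,0,0.02,0],[40,-0.065,0,0.02,0],[40,-0.065,0,0.02,0]]]}}

```text
time: 1.35
tool_pos: [0.5809, 0.2221, 0.2131]
tool_rot: [-0.0, 0.038, 0.999, -0.0]
contact_force: [0.3, -0.1, 0.7]
gripper_width: 0.398
grasp_force: 0.0
```

```bash
python3 -c "
from h import *
go(.5855,.222,.074,85.6)"
```

```text
t1.35 tcp [0.5809 0.2221 0.2131] yaw 85.64 tilt [-0.001 -0.   ] F [ 0.3 -0.1  0.7] M [0.01 0.01 0.01] g 0.398 0
shift [-0.0079  0.0004  0.2319] turn 0.007
```

Request:
{"name": "move_arm", "arguments": {"targets": [[[40,-0.007,0,0.06,0],[40,0,0,0.06,0],[40,0,0,0.06,0],[40,0,0,0.03,0],[40,0,0,0.015,0]]]}}

```text
time: 1.77
tool_pos: [0.5803, 0.2216, 0.0739]
tool_rot: [-0.004, 0.038, 0.999, -0.001]
contact_force: [-0.1, -0.3, -0.3]
gripper_width: 0.397
grasp_force: 0.0
```

```bash
python3 - <<'E'
from h import *
t=grab_frame("top")[:,:,::-1];s=grab_frame("scene")[:,:,::-1]
go(.5855,.222,.074,85.6)
im=np.hstack([cv2.resize(t[140:240,120:220],(400,400),interpolation=2),cv2.resize(s[130:230,280:380],(400,400),interpolation=2)])
cv2.imwrite("pics/g.png",im)
E
```

```text
t1.87 tcp [0.5818 0.2222 0.0768] yaw 85.68 tilt [-0.004 -0.001] F [ 0.3 -0.7  0.3] M [-0.05 -0.02 -0.01] g 0.397 0
shift [-0.0062  0.0002  0.0047] turn 0.014
```

View pics/g.png

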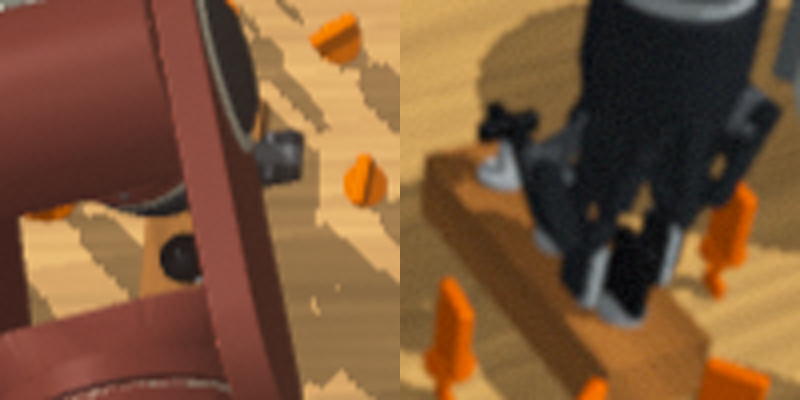

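The scene crop shows the key head between the open pads (about (628,262)), with both fingers clear of the orange look-alikes. I'll close now.

Request:
{"name": "move_arm", "arguments": {"targets": [[[40,-0.006,0,0.003,0],[25,0,0,0,0],[0,0,0,0,0],[0,0,0,0,0],[0,0,0,0,0]]]}}

```text
time: 2.28
tool_pos: [0.5886, 0.2227, 0.08]
tool_rot: [0.002, 0.038, 0.999, 0.001]
contact_force: [-0.5, -0.3, 5.6]
gripper_width: 0.084
grasp_force: 59.7
```

Request:
{"name": "move_arm", "arguments": {"targets": [[[0,0,0,0,0],[0,0,0,0,0],[0,0,0,0,0],[0,0,0,0,0]]]}}

```text
time: 2.62
tool_pos: [0.5886, 0.2227, 0.08]
tool_rot: [0.002, 0.038, 0.999, 0.001]
contact_force: [-0.0, 0.3, 6.5]
gripper_width: 0.084
grasp_force: 59.9
```

```bash
python3 -c "
from h import *
go(.5855,.222,.074,85.6)"
```

```text
t2.62 tcp [0.5886 0.2227 0.08  ] yaw 85.69 tilt [0.004 0.001] F [-0.   0.3  6.5] M [-0.03 -0.02  0.  ] g 0.084 60
shift [ 0.0051 -0.0016  0.01  ] turn 0.015
```

Request:
{"name": "move_arm", "arguments": {"targets": [[[0,0,0,-0.02,0],[0,0,0,-0.04,0],[0,0,0,-0.06,0],[0,0,0,-0.06,0],[0,0,0,-0.06,0]]]}}

```text
time: 3.03
tool_pos: [0.586, 0.2221, 0.2229]
tool_rot: [-0.001, 0.038, 0.999, -0.0]
contact_force: [0.8, -0.1, 0.1]
gripper_width: 0.083
grasp_force: 59.0
```

Request:
{"name": "move_arm", "arguments": {"targets": [[[0,0,0,-0.06,0.63],[0,0,0,-0.05,0],[0,0,-0.02,-0.02,0],[0,0,-0.04,0,0],[0,0,-0.06,0,0]]]}}

```text
time: 3.45
tool_pos: [0.5764, 0.1513, 0.3003]
tool_rot: [0.001, 0.069, 0.998, 0.0]
contact_force: [-0.0, -0.6, -1.0]
gripper_width: 0.083
grasp_force: 59.1
```

```bash
python3 - <<'E'
from h import *
go(.559,-.1964,.21,81.9)
t=grab_frame("top")[:,:,::-1];s=grab_frame("scene")[:,:,::-1]
im=np.hstack([cv2.resize(t,(400,300)),cv2.resize(s,(400,300))])
cv2.imwrite("pics/l.png",im)
E
```

```text
t3.45 tcp [0.5764 0.1513 0.3003] yaw 82.11 tilt [0.001 0.001] F [-0.  -0.6 -1. ] M [-0.02 -0.01 -0.  ] g 0.083 59
shift [-0.0506 -0.5781  0.1502] turn 0.035
```

View pics/l.png

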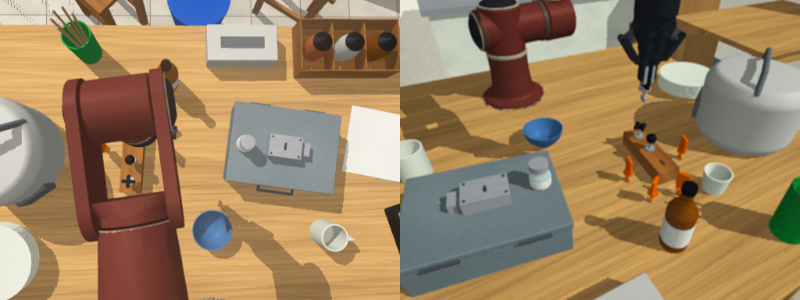

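The pictures show the key in the gripper above the stand (scene, near (643,95)), the other two keys standing, and the lock clear. I'll move across, then pause over the lock.

Request:
{"name": "move_arm", "arguments": {"targets": [[[0,-0.005,-0.065,0,0],[0,-0.005,-0.065,0,0],[0,-0.005,-0.065,0,0],[0,-0.005,-0.065,0,0],[0,-0.005,-0.065,0,0]]]}}

```text
time: 3.97
tool_pos: [0.5628, -0.0458, 0.2981]
tool_rot: [-0.001, 0.07, 0.998, 0.0]
contact_force: [0.8, -0.5, -0.7]
gripper_width: 0.083
grasp_force: 59.2
```

Request:
{"name": "move_arm", "arguments": {"targets": [[[0,-0.005,-0.065,0,0],[0,-0.005,-0.065,0,0],[0,-0.005,-0.06,0,0],[0,-0.005,-0.04,0.0,0.035],[0,-0.005,-0.02,0.0,0]]]}}

```text
time: 4.38
tool_pos: [0.5565, -0.1976, 0.298]
tool_rot: [-0.001, 0.074, 0.997, 0.0]
contact_force: [-0.8, -0.1, -1.0]
gripper_width: 0.085
grasp_force: 59.2
```

Request:
{"name": "move_arm", "arguments": {"targets": [[[0,0,0,0.03,0],[0,0,0,0.05,0],[0,0,0,0.04,0],[0,0,0,0.01,0],[0,0,0,0,0]]]}}

```text
time: 4.8
tool_pos: [0.5562, -0.1934, 0.2179]
tool_rot: [-0.003, 0.072, 0.997, 0.001]
contact_force: [0.8, 0.8, -1.1]
gripper_width: 0.084
grasp_force: 59.3
```

```bash
python3 - <<'E'
from h import *
s=grab_frame("scene")[:,:,::-1]
go(.559,-.1964,.196,81.9)
cv2.imwrite("pics/k.png",cv2.resize(s[190:290,50:180],(780,600),interpolation=2))
print("crop px of hole", (proj("scene",[.5564,-.196,.12])-[50,190])*6)
E
```

```text
t4.85 tcp [ 0.5574 -0.194   0.2204] yaw 81.74 tilt [-0.002  0.001] F [0.2 0.1 0.3] M [-0.02 -0.01 -0.02] g 0.081 59
shift [-0.0034 -0.0037  0.0407] turn -0.027
crop px of hole [360.95120229 298.30311235]
```

View pics/k.png

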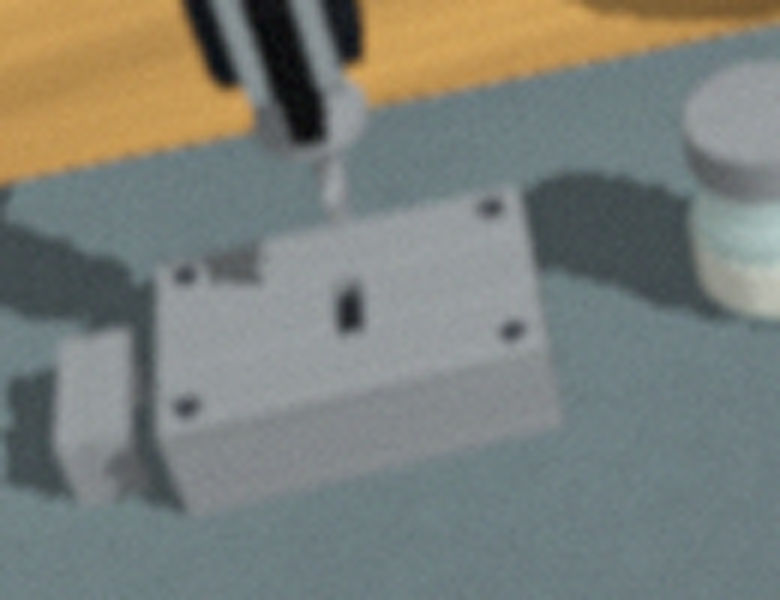

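The crop shows the key hanging above the lock, its tip at about (336,218). The keyhole is at (350,306), with case screws around it.

```bash
python3 - <<'E'
from h import *
P=lambda u,v:((u+.5)/6-.5+50,(v+.5)/6-.5+190)
h=plane("scene",P(350,306),.12);print("hole scene",h, "crop proj of top-cam hole",(proj("scene",[.5564,-.196,.12])-[50,190]+.5)*6)
tip=plane("scene",P(336,218),.1544);print("tip",tip)
print("corners",[plane("scene",P(u,v),.12)[:2].round(4) for u,v in[(520,190),(157,268),(163,432),(543,350)]])
print("expected tip crop",(proj("scene",[.5548,-.194,.1544])-[50,190]+.5)*6)
E
```

```text
hole scene [ 0.55667013 -0.19937027  0.12      ] crop proj of top-cam hole [363.95120229 301.30311235]
tip [ 0.56208456 -0.19615833  0.1544    ]
corners [array([ 0.5346, -0.1506]), array([ 0.521 , -0.2401]), array([ 0.5778, -0.2471]), array([ 0.5932, -0.1604])]
expected tip crop [339.34178957 196.76740835]
```

Request:
{"name": "move_arm", "arguments": {"targets": [[[0,-0.003,-0.004,0.02,0],[0,0,0,0.02,0],[0,0,0,0.005,0],[0,0,0,0,0],[0,0,0,0,0]]]}}

```text
time: 5.27
tool_pos: [0.5593, -0.1974, 0.1944]
tool_rot: [-0.0, 0.072, 0.997, 0.0]
contact_force: [0.8, 0.6, -0.6]
gripper_width: 0.082
grasp_force: 59.3
```

```bash
python3 - <<'E'
from h import *
go(.559,-.197,.184,81.9)
E
```

```text
t5.27 tcp [ 0.5593 -0.1974  0.1944] yaw 81.70 tilt [-0.  0.] F [ 0.8  0.6 -0.6] M [-0.04  0.02  0.  ] g 0.082 59
shift [0.0006 0.0005 0.0173] turn -0.034
```

Request:
{"name": "move_arm", "arguments": {"targets": [[[0,0,0,0.008,0],[0,0,0,0.008,0],[0,0,0,0.005,0],[0,0,0,0,0],[0,0,0,0,0]]]}}

```text
time: 5.68
tool_pos: [0.5591, -0.1979, 0.1818]
tool_rot: [-0.0, 0.072, 0.997, -0.001]
contact_force: [-1.4, -2.5, 1.4]
gripper_width: 0.085
grasp_force: 59.4
```

Request:
{"name": "move_arm", "arguments": {"targets": [[[0,0,0,0.005,0],[0,0,0,0.005,0],[0,0,0,0,0],[0,0,0,0,0]]]}}

```text
time: 6.02
tool_pos: [0.559, -0.1978, 0.1751]
tool_rot: [-0.0, 0.072, 0.997, -0.0]
contact_force: [-1.5, -3.8, -2.6]
gripper_width: 0.082
grasp_force: 59.0
```

```bash
python3 - <<'E'
from h import *
go(.559,-.197,.16,81.9)
E
```

```text
t6.02 tcp [ 0.559  -0.1978  0.1751] yaw 81.69 tilt [-0.001 -0.001] F [-1.5 -3.8 -2.6] M [-0.87  0.14  0.03] g 0.082 59
shift [0.0003 0.0014 0.0251] turn -0.036
```

Request:
{"name": "move_arm", "arguments": {"targets": [[[0,0.0008,-0.0018,0,0],[0,0,0,0.007,0],[0,0,0,0.007,0],[0,0,0,0,0],[0,0,0,0,0]]]}}

```text
time: 6.43
tool_pos: [0.5585, -0.1982, 0.1668]
tool_rot: [-0.0, 0.072, 0.997, 0.0]
contact_force: [-0.8, -1.1, -0.9]
gripper_width: 0.085
grasp_force: 59.2
```

```bash
python3 - <<'E'
from h import *
go(.559,-.197,.16,81.9)
E
```

```text
t6.43 tcp [ 0.5585 -0.1982  0.1668] yaw 81.70 tilt [-0.001  0.   ] F [-0.8 -1.1 -0.9] M [-0.34  0.02 -0.05] g 0.085 59
shift [-0.0005  0.0021  0.0113] turn -0.034
```

Request:
{"name": "move_arm", "arguments": {"targets": [[[0,0,-0.0005,0.006,0],[0,0,0,0.006,0],[0,0,0,0.003,0],[0,0,0,0,0],[0,0,0,0,0]]]}}

```text
time: 6.85
tool_pos: [0.559, -0.1985, 0.16]
tool_rot: [0.0, 0.072, 0.997, 0.0]
contact_force: [-3.1, 1.1, 6.2]
gripper_width: 0.088
grasp_force: 60.3
```

```bash
python3 - <<'E'
from h import *
go(.559,-.197,.16,81.9)
E
```

```text
t6.85 tcp [ 0.559  -0.1985  0.16  ] yaw 81.70 tilt [0.001 0.   ] F [-3.1  1.1  6.2] M [0.2  0.61 0.  ] g 0.088 60
shift [0.0004 0.0025 0.    ] turn -0.033
```

Request:
{"name": "move_arm", "arguments": {"targets": [[[0,0.001,-0.0002,-0.002,0.5],[0,0,-0.0004,0,0.8],[0,0,-0.0004,0,0.8],[0,0,-0.0004,0,0.8],[0,0,0,0,0]]]}}

```text
time: 7.27
tool_pos: [0.5582, -0.1991, 0.1601]
tool_rot: [0.0, 0.223, 0.975, 0.0]
contact_force: [0.4, 0.7, 2.6]
gripper_width: 0.082
grasp_force: 59.7
```

```bash
python3 - <<'E'
from h import *
go(.559,-.197,.16,81.9)
E
```

```text
t7.27 tcp [ 0.5582 -0.1991  0.1601] yaw 64.23 tilt [0.001 0.001] F [0.4 0.7 2.6] M [ 0.2   0.03 -0.  ] g 0.082 60
shift [0.0003 0.0037 0.0001] turn -2.946
```

Request:
{"name": "move_arm", "arguments": {"targets": [[[0,0,-0.0004,0,0.8],[0,0,-0.0004,0,0.8],[0,0,-0.0004,0,0.8],[0,0,-0.0004,0,0.8],[0,0,-0.0004,0,0.8]]]}}

```text
time: 7.68
tool_pos: [0.5578, -0.1997, 0.1601]
tool_rot: [0.0, 0.421, 0.907, 0.001]
contact_force: [1.5, 2.2, 1.7]
gripper_width: 0.079
grasp_force: 59.6
```

```bash
python3 - <<'E'
from h import *
go(.559,-.197,.16,81.9)
E
```

```text
t7.68 tcp [ 0.5578 -0.1997  0.1601] yaw 40.21 tilt [0.002 0.002] F [1.5 2.2 1.7] M [ 0.49 -0.19  0.09] g 0.079 60
shift [0.0021 0.0045 0.0001] turn -6.948
```

Request:
{"name": "move_arm", "arguments": {"targets": [[[0,0,0,0,0.8],[0,0,0,0,0.8],[0,0,0,0,0.8],[0,0,0,0,0.8],[0,0,0,0,0.8]]]}}

```text
time: 8.1
tool_pos: [0.5574, -0.1999, 0.16]
tool_rot: [-0.0, 0.6, 0.8, 0.001]
contact_force: [-0.3, 1.1, 2.8]
gripper_width: 0.079
grasp_force: 59.8
```

```bash
python3 - <<'E'
from h import *
go(.559,-.197,.16,81.9)
E
```

```text
t8.10 tcp [ 0.5574 -0.1999  0.16  ] yaw 16.22 tilt [0.001 0.001] F [-0.3  1.1  2.8] M [0.27 0.14 0.1 ] g 0.079 60
shift [0.0039 0.0039 0.    ] turn -10.947
```

Request:
{"name": "move_arm", "arguments": {"targets": [[[0,0,0,0,0.6],[0,0,0,0,0.6],[0,0,0,0,0.6],[0,0,0,0,0.4],[0,0,0,0,0]]]}}

```text
time: 8.52
tool_pos: [0.5572, -0.2, 0.16]
tool_rot: [-0.0, 0.687, 0.726, 0.0]
contact_force: [-1.4, 0.8, 3.3]
gripper_width: 0.079
grasp_force: 59.9
```

```bash
python3 - <<'E'
from h import *
go(.559,-.197,.16,81.9)
E
```

```text
t8.52 tcp [ 0.5572 -0.2     0.16  ] yaw 3.19 tilt [-0.     0.001] F [-1.4  0.8  3.3] M [0.36 0.27 0.04] g 0.079 60
shift [0.0048 0.0033 0.    ] turn -13.119
```

Turned 78.5°. I'll continue gently to the stop.

Request:
{"name": "move_arm", "arguments": {"targets": [[[0,0,0,0,0.4],[0,0,0,0,0.4],[0,0,0,0,0.3],[0,0,0,0,0],[0,0,0,0,0]]]}}

```text
time: 8.93
tool_pos: [0.5571, -0.2, 0.16]
tool_rot: [-0.0, 0.728, 0.686, 0.0]
contact_force: [-2.0, 3.6, 5.2]
gripper_width: 0.086
grasp_force: 60.1
```

```bash
python3 - <<'E'
from h import *
go(.559,-.197,.16,81.9)
E
```

```text
t8.93 tcp [ 0.5571 -0.2     0.16  ] yaw -3.36 tilt [-0.     0.001] F [-2.   3.6  5.2] M [0.58 0.48 0.03] g 0.086 60
shift [0.0052 0.0028 0.0001] turn -14.209
```

Request:
{"name": "move_arm", "arguments": {"targets": [[[0,0,0,0,0.3],[0,0,0,0,0.2],[0,0,0,0,0],[0,0,0,0,0]]]}}

```text
time: 9.27
tool_pos: [0.5571, -0.2, 0.16]
tool_rot: [-0.0, 0.745, 0.667, 0.0]
contact_force: [-2.5, 3.1, 5.9]
gripper_width: 0.081
grasp_force: 60.2
```

```bash
python3 - <<'E'
from h import *
go(.559,-.197,.16,81.9);print(state()["joint_efforts"].round(3))
s=grab_frame("scene")[:,:,::-1]
cv2.imwrite("pics/b.png",cv2.resize(s[190:290,50:180],(780,600),interpolation=2))
E
```

```text
t9.27 tcp [ 0.5571 -0.2     0.16  ] yaw -6.39 tilt [-0.     0.001] F [-2.5  3.1  5.9] M [0.57 0.51 0.21] g 0.081 60
shift [0.0054 0.0026 0.0001] turn -14.715
[ -1.186 -34.715 -34.062  -0.365  -1.122   0.162]
```

View pics/b.png

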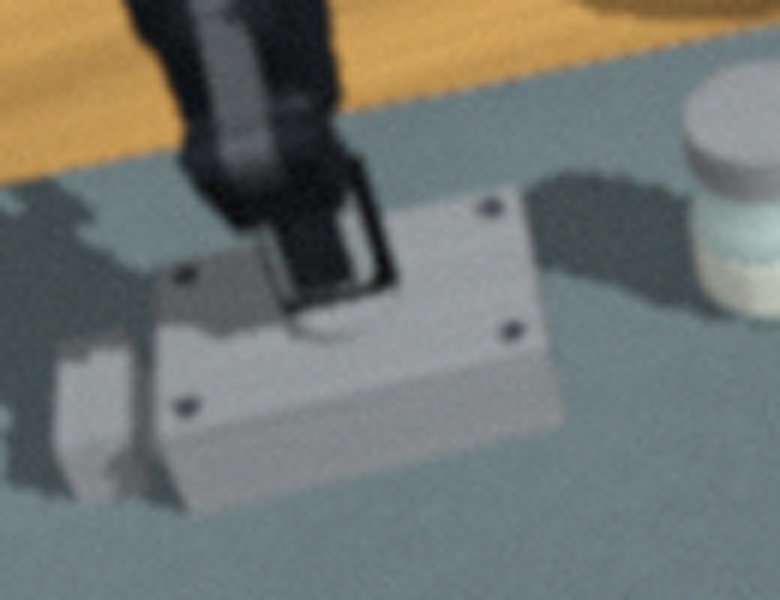

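The picture shows the collar on the case top with the gripper turned about 88°, and the moment has risen to 0.21 N m, so the stop has been met. I'll add one small nudge to confirm and compare the keeper gap with the earlier picture.

Request:
{"name": "move_arm", "arguments": {"targets": [[[0,0,0,0,0.15],[0,0,0,0,0],[0,0,0,0,0]]]}}

```text
time: 9.57
tool_pos: [0.5571, -0.2, 0.16]
tool_rot: [-0.0, 0.751, 0.661, 0.0]
contact_force: [-2.6, 3.3, 5.6]
gripper_width: 0.078
grasp_force: 60.2
```

```bash
python3 - <<'E'
from h import *
go(.559,-.197,.16,81.9)
a=cv2.imread("pics/k.png",0);b=cv2.imread("pics/b.png",0)
for v in range(350,500,12):print(v,a[v,110:190:6],b[v,110:190:6])
E
```

```text
t9.57 tcp [ 0.5571 -0.2     0.16  ] yaw -7.27 tilt [-0.     0.001] F [-2.6  3.3  5.6] M [0.57 0.48 0.2 ] g 0.078 60
shift [0.0054 0.0026 0.0001] turn -14.862
350 [151 153 146 127  94  73  74  92 125 149 154 154 151 150] [121 124 126 109  88  73  73  94 127 147 152 152 154 151]
362 [154 154 150 129  98  76  74  91 127 150 153 155 155 154] [149 153 150 129  99  80  74  94 125 149 154 154 150 153]
374 [152 151 149 133 103  86  73  92 133 150 156 154 156 152] [156 154 146 132 107  91  86 103 135 150 152 155 150 154]
386 [152 152 149 131 107  89  80  95 121 149 152 152 154 151] [152 153 147 130 106  88  93 106 133 149 153 152 152 150]
398 [155 152 145 128 108  93  85  98 125 142 142 130 115 113] [150 151 145 128 103  91  92 104 129 145 141 128 118 109]
410 [155 154 149 130  94  77  74  94 129 145 139 105  79  77] [152 154 143 130 104  92  89 103 131 144 136 104  83  78]
422 [151 153 147 131  94  70  73  95 128 150 152 147 136 136] [151 153 148 131 109  91  91 108 132 148 153 142 135 136]
434 [148 144 145 122  93  75  76  92 123 140 145 141 137 135] [149 145 140 121  97  86  91 104 126 137 146 141 137 137]
446 [138 132 126 112  91  76  75  82 102 121 132 131 132 132] [142 135 121 110  92  84  87  95 110 120 129 130 130 129]
458 [119 104  97  95  91  80  73  71  81 104 123 133 137 136] [117 105  97  96  88  83  83  83  90 106 124 135 133 133]
470 [104  99  96  95  92  87  81  75  74  84 107 129 135 132] [106  99  97  96  90  89  80  75  76  79 107 128 134 135]
482 [126 113 103  94  91  93  88  75  74  74  92 110 126 132] [123 115  99  98  97  91  86  77  76  76  86 110 127 131]
494 [126 114 103 105 104  95  83  76  75  71  75  92 112 130] [126 113 105 100 104  95  81  77  74  73  74  87 113 128]
```

The keeper gap brightened across crop rows 374–446, so the bolt is bridging it. I'll turn back home.

Request:
{"name": "move_arm", "arguments": {"targets": [[[0,0,0,0,-0.6],[0,0,0,0,-0.9],[0,0,0,0,-0.9],[0,0,0,0,-0.9],[0,0,0,0,-0.9]]]}}

```text
time: 9.98
tool_pos: [0.5575, -0.2002, 0.16]
tool_rot: [0.0, 0.587, 0.81, 0.0]
contact_force: [-1.1, 2.0, 3.4]
gripper_width: 0.081
grasp_force: 60.0
```

Request:
{"name": "move_arm", "arguments": {"targets": [[[0,0,0,0,-0.9],[0,0,0,0,-0.9],[0,0,0,0,-0.9],[0,0,0,0,-0.9],[0,0,0.0004,0,-0.9]]]}}

```text
time: 10.4
tool_pos: [0.558, -0.1999, 0.16]
tool_rot: [0.001, 0.382, 0.924, 0.001]
contact_force: [0.3, 2.5, 3.7]
gripper_width: 0.081
grasp_force: 59.9
```

Request:
{"name": "move_arm", "arguments": {"targets": [[[0,0,0.0004,0,-0.9],[0,0,0.0004,0,-0.9],[0,0,0.0004,0,-0.9],[0,0,0.0004,0,-0.9],[0,0,0.0004,0,-0.8]]]}}

```text
time: 10.82
tool_pos: [0.5586, -0.1992, 0.16]
tool_rot: [0.001, 0.161, 0.987, 0.0]
contact_force: [-0.9, 0.8, 3.6]
gripper_width: 0.087
grasp_force: 59.9
```

```bash
python3 - <<'E'
from h import *
go(.559,-.197,.16,81.9)
E
```

```text
t10.82 tcp [ 0.5586 -0.1992  0.16  ] yaw 71.53 tilt [0.002 0.   ] F [-0.9  0.8  3.6] M [ 0.35  0.14 -0.08] g 0.087 60
shift [0.0005 0.0037 0.0001] turn -1.729
```

Request:
{"name": "move_arm", "arguments": {"targets": [[[0,0,0.0004,0,-0.8],[0,0,0.0004,0,-0.8],[0,0,0,0,-0.6],[0,0,0,0,0],[0,0,0,0,0]]]}}

```text
time: 11.23
tool_pos: [0.5586, -0.1988, 0.1601]
tool_rot: [0.001, 0.049, 0.999, -0.0]
contact_force: [0.8, 1.1, 2.9]
gripper_width: 0.081
grasp_force: 59.9
```

```bash
python3 - <<'E'
from h import *
go(.559,-.197,.16,81.9)
E
```

```text
t11.23 tcp [ 0.5586 -0.1988  0.1601] yaw 84.35 tilt [ 0.001 -0.   ] F [0.8 1.1 2.9] M [ 0.4  -0.06  0.03] g 0.081 60
shift [-0.0003  0.0031  0.0001] turn 0.408
```

Request:
{"name": "move_arm", "arguments": {"targets": [[[0,0,0,0,-0.3],[0,0,0,0,-0.3],[0,0,0,0,0],[0,0,0,0,0]]]}}

```text
time: 11.57
tool_pos: [0.5586, -0.1988, 0.16]
tool_rot: [0.001, 0.018, 1.0, 0.0]
contact_force: [2.1, 1.6, 3.2]
gripper_width: 0.081
grasp_force: 60.0
```

```bash
python3 - <<'E'
from h import *
go(.559,-.197,.16,81.9)
E
```

```text
t11.57 tcp [ 0.5586 -0.1988  0.16  ] yaw 87.92 tilt [0.001 0.   ] F [2.1 1.6 3.2] M [ 0.54 -0.12 -0.01] g 0.081 60
shift [-0.0006  0.0029  0.0001] turn 1.003
```

Request:
{"name": "move_arm", "arguments": {"targets": [[[0,0,0,0,-0.25],[0,0,0,0,-0.15],[0,0,0,0,0],[0,0,0,0,0]]]}}

```text
time: 11.9
tool_pos: [0.5585, -0.1987, 0.16]
tool_rot: [0.001, -0.003, 1.0, 0.0]
contact_force: [1.3, 3.6, 4.4]
gripper_width: 0.087
grasp_force: 60.1
```

```bash
python3 - <<'E'
from h import *
go(.559,-.197,.16,81.9);print(state()["joint_efforts"][5])
E
```

```text
t11.90 tcp [ 0.5585 -0.1987  0.16  ] yaw 90.33 tilt [0.001 0.   ] F [1.3 3.6 4.4] M [ 0.68 -0.32 -0.21] g 0.087 60
shift [-0.0008  0.0029  0.    ] turn 1.405
-0.24791250005364418
```

Home stop felt. Both stops put the bit centred at yaw 82.0°, so I'll centre there and draw the key out.

Request:
{"name": "move_arm", "arguments": {"targets": [[[0,0,0,0,0.7],[0,0,0,0,0.68],[0,0,0,0,0],[0,0,0,-0.005,0],[0,0,0,-0.005,0]]]}}

```text
time: 12.32
tool_pos: [0.557, -0.1988, 0.1642]
tool_rot: [-0.002, 0.068, 0.998, 0.0]
contact_force: [0.6, 0.5, -1.7]
gripper_width: 0.083
grasp_force: 59.2
```

```bash
python3 - <<'E'
from h import *
go(.559,-.197,.16,82.0)
E
```

```text
t12.32 tcp [ 0.557  -0.1988  0.1642] yaw 82.19 tilt [-0.003  0.   ] F [ 0.6  0.5 -1.7] M [ 0.1  -0.14 -0.03] g 0.083 59
shift [-0.0029  0.0034  0.0071] turn 0.032
```

Request:
{"name": "move_arm", "arguments": {"targets": [[[0,0,0,-0.008,0],[0,0,0,-0.01,0],[0,0,0,-0.01,0],[0,0,0,0,0]]]}}

```text
time: 12.65
tool_pos: [0.5587, -0.1993, 0.1844]
tool_rot: [0.001, 0.069, 0.998, -0.001]
contact_force: [-0.6, 0.4, -0.2]
gripper_width: 0.08
grasp_force: 59.3
```

```bash
python3 - <<'E'
from h import *
go(.559,-.197,.3,82.0)
E
```

```text
t12.65 tcp [ 0.5587 -0.1993  0.1844] yaw 82.12 tilt [ 0.002 -0.001] F [-0.6  0.4 -0.2] M [0.14 0.12 0.01] g 0.080 59
shift [-0.0004  0.0037 -0.1926] turn 0.021
```

Request:
{"name": "move_arm", "arguments": {"targets": [[[0,0,0,-0.02,0],[0,0,0,-0.05,0],[0,0,0,-0.06,0],[0,0,0,-0.06,0],[0,0,0.02,0,0]]]}}

```text
time: 13.07
tool_pos: [0.5625, -0.1896, 0.3073]
tool_rot: [0.007, 0.07, 0.998, -0.003]
contact_force: [0.7, 0.1, 0.5]
gripper_width: 0.084
grasp_force: 59.3
```

Request:
{"name": "move_arm", "arguments": {"targets": [[[0,0.004,0.05,0,0],[0,0.004,0.065,0,0],[0,0.004,0.065,0,0],[0,0.004,0.065,0,0],[0,0.004,0.065,0,0]]]}}

```text
time: 13.48
tool_pos: [0.5732, 0.0006, 0.2973]
tool_rot: [0.001, 0.069, 0.998, -0.0]
contact_force: [0.3, -0.0, -0.1]
gripper_width: 0.084
grasp_force: 59.2
```

Request:
{"name": "move_arm", "arguments": {"targets": [[[0,0.004,0.065,0,0],[0,0.004,0.065,0,0],[0,0.004,0.065,0,0],[0,0.004,0.065,0,0],[0,0.004,0.065,0,-0.6]]]}}

```text
time: 13.9
tool_pos: [0.5881, 0.1957, 0.2973]
tool_rot: [0.001, 0.037, 0.999, -0.0]
contact_force: [1.1, -0.2, -0.8]
gripper_width: 0.082
grasp_force: 59.3
```

Request:
{"name": "move_arm", "arguments": {"targets": [[[0,0,0.04,0,0],[0,0,0,0,0],[0,0,0,0,0]]]}}

```text
time: 14.15
tool_pos: [0.5898, 0.2188, 0.2968]
tool_rot: [0.0, 0.036, 0.999, -0.0]
contact_force: [-1.3, -0.7, -0.5]
gripper_width: 0.082
grasp_force: 59.2
```

```bash
python3 - <<'E'
from h import *
go(.588,.2225,.125,85.6)
E
```

```text
t14.15 tcp [0.5898 0.2188 0.2968] yaw 85.86 tilt [ 0.    -0.001] F [-1.3 -0.7 -0.5] M [-0.02 -0.08 -0.02] g 0.082 59
shift [0.0035 0.0061 0.2863] turn 0.043
```

Request:
{"name": "move_arm", "arguments": {"targets": [[[0,0.003,0.006,0.05,0.04],[0,0,0,0.065,0],[0,0,0,0.065,0],[0,0,0,0.06,0],[0,0,0,0.045,0]]]}}

```text
time: 14.57
tool_pos: [0.5872, 0.2194, 0.1222]
tool_rot: [-0.002, 0.04, 0.999, -0.001]
contact_force: [0.1, -0.5, -1.0]
gripper_width: 0.081
grasp_force: 59.2
```

Request:
{"name": "move_arm", "arguments": {"targets": [[[0,0,0,0,0],[0,0,0,0,0],[0,0,0,0,0]]]}}

```text
time: 14.82
tool_pos: [0.5901, 0.2209, 0.1281]
tool_rot: [0.002, 0.04, 0.999, 0.0]
contact_force: [0.3, -0.1, -0.6]
gripper_width: 0.082
grasp_force: 59.2
```

```bash
python3 - <<'E'
from h import *
s=grab_frame("scene")[:,:,::-1]
go(.588,.2225,.100,85.6)
cv2.imwrite("pics/r.png",cv2.resize(s[150:240,280:380],(700,600),interpolation=2))
E
```

```text
t14.87 tcp [0.5906 0.2213 0.1291] yaw 85.43 tilt [0.005 0.001] F [-0.4 -0.  -0.3] M [ 0.04 -0.02  0.02] g 0.086 59
shift [0.0048 0.0016 0.0485] turn -0.028
```

View pics/r.png

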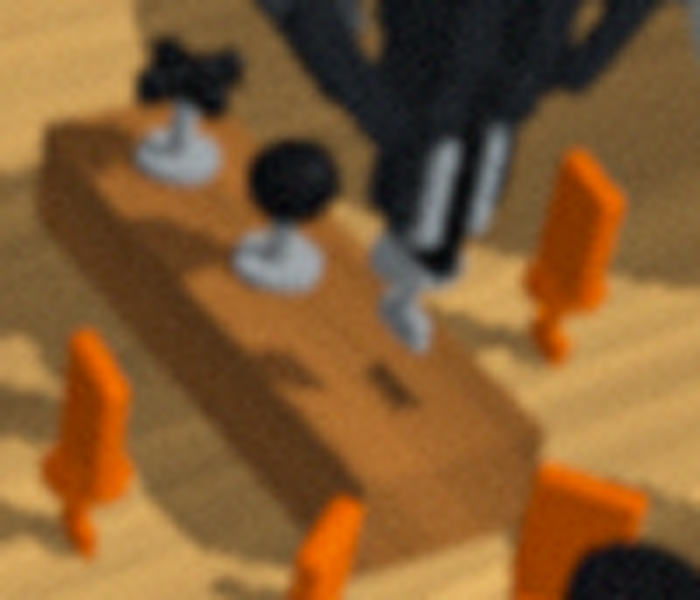

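The crop shows the empty socket at (392,385) and the key's bit just above it, its lower end at about (406,335). A 2–3 mm correction is needed before lowering.

Request:
{"name": "move_arm", "arguments": {"targets": [[[0,0.0045,0.0012,0.01,0],[0,0,0,0.01,0],[0,0,0,0.01,0],[0,0,0,0,0],[0,0,0,0,0]]]}}

```text
time: 15.28
tool_pos: [0.5854, 0.2223, 0.1068]
tool_rot: [-0.001, 0.039, 0.999, -0.0]
contact_force: [-0.3, -0.8, -1.3]
gripper_width: 0.08
grasp_force: 59.3
```

```bash
python3 - <<'E'
from h import *
go(.588,.2225,.08,85.6)
E
```

```text
t15.28 tcp [0.5854 0.2223 0.1068] yaw 85.48 tilt [-0.001 -0.   ] F [-0.3 -0.8 -1.3] M [0.05 0.02 0.01] g 0.080 59
shift [-0.0043  0.0007  0.0446] turn -0.02
```

Request:
{"name": "move_arm", "arguments": {"targets": [[[0,-0.003,0,0,0],[0,0,0,0,0],[0,0,0,0,0],[0,0,0,0,0],[0,0,0,0,0]]]}}

```text
time: 15.7
tool_pos: [0.5878, 0.2222, 0.1077]
tool_rot: [0.0, 0.039, 0.999, 0.0]
contact_force: [-0.3, -0.1, -0.9]
gripper_width: 0.084
grasp_force: 59.3
```

```bash
python3 - <<'E'
from h import *
go(.588,.2225,.08,85.6)
E
```

```text
t15.70 tcp [0.5878 0.2222 0.1077] yaw 85.47 tilt [0. 0.] F [-0.3 -0.1 -0.9] M [0.03 0.02 0.05] g 0.084 59
shift [-0.0002  0.0005  0.0462] turn -0.021
```

Request:
{"name": "move_arm", "arguments": {"targets": [[[0,0,0,0.005,0],[0,0,0,0.005,0],[0,0,0,0.003,0],[0,0,0,0,0],[0,0,0,0,0]]]}}

```text
time: 16.12
tool_pos: [0.5874, 0.2221, 0.0992]
tool_rot: [-0.0, 0.039, 0.999, -0.0]
contact_force: [-0.1, 1.1, -0.7]
gripper_width: 0.081
grasp_force: 59.3
```

```bash
python3 - <<'E'
from h import *
go(.588,.2225,.08,85.6)
E
```

```text
t16.12 tcp [0.5874 0.2221 0.0992] yaw 85.47 tilt [-0.001 -0.   ] F [-0.1  1.1 -0.7] M [ 0.02 -0.03 -0.03] g 0.081 59
shift [-0.0009  0.0007  0.0321] turn -0.021
```

The bit is 7 mm into the socket with no push. I'll lower it fully home.

Request:
{"name": "move_arm", "arguments": {"targets": [[[0,0,0,0.008,0],[0,0,0,0.01,0],[0,0,0,0.01,0],[0,0,0,0.006,0],[0,0,0,0,0]]]}}

```text
time: 16.53
tool_pos: [0.5877, 0.2222, 0.08]
tool_rot: [-0.0, 0.039, 0.999, -0.0]
contact_force: [-3.6, -0.4, 5.3]
gripper_width: 0.079
grasp_force: 60.3
```

```bash
python3 - <<'E'
from h import *
go(.588,.2225,.08,85.6)
E
```

```text
t16.53 tcp [0.5877 0.2222 0.08  ] yaw 85.48 tilt [-0.001 -0.   ] F [-3.6 -0.4  5.3] M [-0.21  0.58 -0.02] g 0.079 60
shift [-0.0004  0.0006  0.    ] turn -0.021
```

Request:
{"name": "move_arm", "arguments": {"targets": [[[12,0,0,0,0],[20,0,0,0,0],[40,0,0,0,0],[40,0,0,0,0],[40,0,0,0,0]]]}}

```text
time: 16.95
tool_pos: [0.5875, 0.2221, 0.0789]
tool_rot: [-0.0, 0.04, 0.999, -0.0]
contact_force: [-0.6, -0.9, -0.6]
gripper_width: 0.402
grasp_force: 0.0
```

Request:
{"name": "move_arm", "arguments": {"targets": [[[40,0,0,-0.02,0],[40,0,0,-0.05,0],[40,0,0,-0.065,0],[40,0,0,-0.065,0],[40,0,0,-0.065,0]]]}}

```text
time: 17.37
tool_pos: [0.5873, 0.2222, 0.2408]
tool_rot: [0.0, 0.039, 0.999, 0.0]
contact_force: [1.0, -0.2, -0.4]
gripper_width: 0.397
grasp_force: 0.0
```

Request:
{"name": "move_arm", "arguments": {"targets": [[[40,0.06,0,-0.05,0],[40,0.06,0,0,0],[40,0.06,0,0,0],[40,0.06,0,0,0],[40,0,0,0,0]]]}}

```text
time: 17.78
tool_pos: [0.4431, 0.2336, 0.265]
tool_rot: [-0.001, 0.038, 0.999, 0.0]
contact_force: [0.8, 0.2, -0.4]
gripper_width: 0.4
grasp_force: 0.0
```

```bash
python3 - <<'E'
from h import *
t=grab_frame("top")[:,:,::-1];s=grab_frame("scene")[:,:,::-1]
go(.588,.2225,.08,85.6)
m=(cv2.cvtColor(np.ascontiguousarray(s),cv2.COLOR_BGR2HSV)[:,:,2]<60).astype(np.uint8);m[:,:285]=0;m[:,350:]=0;m[:150]=0;m[225:]=0
n,l,st,ce=cv2.connectedComponentsWithStats(m);print([(st[i].tolist(),ce[i].round(2)) for i in range(1,n) if st[i,4]>8])
im=np.hstack([cv2.resize(s[150:240,280:365],(400,424),interpolation=2),cv2.resize(s[210:290,50:125],(398,424),interpolation=2)])
cv2.imwrite("pics/f.png",im)
E
```

```text
t17.88 tcp [0.4472 0.2334 0.2659] yaw 85.54 tilt [0.002 0.001] F [-0.  -0.7  0. ] M [-0.04 -0.06 -0.01] g 0.401 0
shift [-2.348e-01 -1.000e-04  3.104e-01] turn -0.009
[([300, 156, 15, 11, 109], array([306.68, 161.02])), ([316, 171, 12, 13, 121], array([321.5 , 176.65])), ([331, 187, 12, 22, 179], array([336.74, 197.64]))]
```

View pics/f.png

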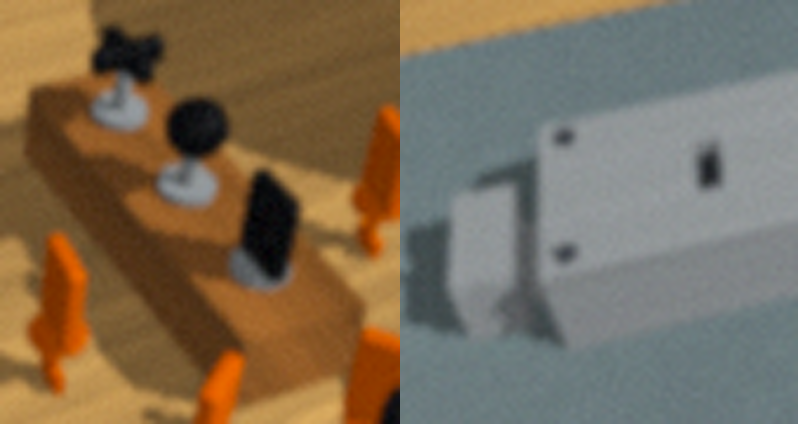

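The flat key stands fully home: its blob centre is at (336.7,197.6), against (336.9,197.7) at the start. The other two keys haven't moved, the keyhole is empty, and the bolt shows grey across the keeper gap at crop (525,240).

```bash
python3 -c "
from plant import job
print(job.job_done())"
```

```text
the job is handed in; nothing more can be done
None
```

The chest is locked and the job is handed in: the key was turned to its stop and back home, the bolt shows across the keeper gap, and the flat-headed key is fully home in its own socket, after about 18 s of robot time.

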